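# Push the loaded filling slide home and press start

## Robot

A 6-joint arm with a two-finger parallel gripper is mounted at the origin on the work surface. World frame = base frame: x ahead of the robot, y to its left, z up, the work surface at z = 0. Lengths are in m, angles in rad, forces in N, time in s.
With the tool pointing down it reaches from about 0.375 to 0.9 m from the base axis. Payload 3.1 kg.
Tool frame: the origin (TCP) lies at the very end of the fingers, on their centre line; the grasp point (between the pads) lies 19 mm behind it (grip_depth is the distance from the TCP to the grasp point, in m); z points along the fingers, y is the line along which they close (so a half turn about z gives the same grasp; the last joint's range is limited). The gripper opens to 85 mm and grips with 20 to 120 N. Pads are 22 mm wide; open, the fingers measure 114 mm over their backs; the gripper's body (76 mm by 85 mm) begins 54 mm behind the grasp point. The pads swing forward as they close: fully open they stand 13 mm farther back than shut.
Start: joints at [1.125, 0.527, 1.433, -0, 1.181, -0.178], TCP at [0.165, 0.603, 0.207] pointing down, gripper open.
Joint ranges: [-3.08, 3.08], [-0.75, 2.2], [0.22, 2.44], [-1.43, 4.57], [0, 2.65], [-2.85, 2.85]. Speed limits (rad/s): [2.79, 2.79, 3.14, 3.14, 3.14, 3.14].

## Interface

Orientations are given as a unit quaternion [x, y, z, w].
In Python, from station import * gives the robot as it stands.
- The arm moves only by the tool apply_moves, never from a script. Its argument "plan" is a list of rows, each a list of 7 numbers: the shift along the tool's x, y, z in m, then the turn, a rotation vector about the tool's x, y, z in rad, then the gripper command: -1 is fully open, 1 is shut, values between are in proportion. In form: [[dx, dy, dz, wx, wy, wz, jaw], ...]. A call has 1 to 8 rows; each row shifts and turns the commanded pose from where the row before left it, along the tool's axes as they then stand; what a row does not reach is not made up. A row lasts 1/8 s, in which the tool goes at most 62.5 mm and 10.7 degrees, less where a joint would pass 70% of its speed; a pose out of reach is approached as far as the arm can. A call is refused whole if a number of a shift passes 0.0625 or a number of a turn 0.188, either way. A call with a gripper value outside its range is refused whole. The fingers move at their own pace and stop on an object; "force" is the grip in N (left out, the last holds). Time passes only in rows, so rows that do not move let the fingers close. It gives the time, the measured TCP pose, the force, the opening and the grip force at its end, in the units of the state.
- sense(): the state, without advancing time (a new reading comes with each control period).
- snapshot(name): name is "side" or "top" or "wrist"; returns the picture (400x640x3 uint8, red, green, blue); there is no depth.
- calibration(name): a dict with "camera_matrix" (3x3 intrinsics, pixels), "k1" (the pictures are not rectified: a ray, as slopes to the right and down, at radius r is drawn at 1 + k1 r^2 times it, then the intrinsics apply), "R" (3x3) and "t" (3): a world point X has camera coordinates R X + t; the wrist camera has in their place "mount" (4x4, takes a point from camera to tool coordinates, whose origin is the TCP and whose axes are the flange's). Camera axes: x right, y down, z forward; pixel columns grow to the right and rows downward; lengths in m; the calibration is good to about 2 mm. A picture is of the moment at which its call begins: read the wrist's pose just before it. calibration takes no time and is no camera call.
- sign_off(): hands the job in; it is judged then, once.
The state is a dict: "t": time; "q": joint angles; "qd": joint speeds; "tau": joint torques, N m; "tcp_pos": TCP position; "tool_rot": TCP orientation; "force": force on the tool from outside, world axes, zero at the start; "ft_torque": the same for the moment, N m; "finger_gap": opening from 0.0 (shut) to 1.0 (fully open); "gripper_force": force on a finger pad.
Only numpy, scipy, OpenCV 4.12 (cv2) and the standard library are available. Lean on these libraries where they do the work, as an engineer would, in place of code of your own. Each camera call takes 0.05 s, during which the arm holds its last target. There are 200 camera calls.

## Task

With the fingertips, push the blue block of the filling station's slide until the slide is fully home under the nozzles, its three gold bottles still standing in their pockets; then push the green start button fully down with a fingertip and let it come back up. Lift nothing, do not touch the gold bottles, do not press start before the slide is home, keep off the red stop button, and leave the flask, the sample bottle and the beaker standing where they are.

Things in the scene. Friction and masses are not known exactly. Their poses are not given: they have to be found in the camera images.
- station: filling station, fixed: base plate 400 x 180 x 12 mm (own x -140 to +260), two guide rails to 28 mm above bench, end stop at x = +160, column 350 mm tall at x = +222, filling head 130 mm wide (underside 136 mm above bench, x +110 to +250), nozzles down to 104. Origin: on the bench below where the push face is when home. x: the way the slide is pushed home; z up
- shuttle: the filling station's slide, a loose shuttle (0.35 to 0.7 kg) between the guide rails: blue block, then white deck with three pockets, in all 160 x 150 mm. Origin: its underside, below the middle of the front face; x the way it is pushed, z up. Home: far edge on the stop, origin 12 mm above the station's. It starts 70 to 120 mm out, slides easily (1 to 2 N of friction) and stays where it is left
- push_face (a point): centre of the flat front face (towards the robot, black pad 80 x 36 mm) of the slide's blue block, 50 mm above the bench. The block is 110 mm wide (150 mm in its lowest 12 mm), from 12 to 75 mm above the bench, 90 mm deep behind this face: too thick to grip. Row of pockets 125 mm behind the face. Axes as the shuttle's: push along +x
- vial0: gold perfume bottle, 27 mm across and 68 mm high with a white spray tip, standing loose in the slide's right-hand pocket (-y of the station), 12 mm deep; its top is 86 mm above the bench. Origin: centre of its underside, z up
- vial1: the same, in the slide's middle pocket
- vial2: the same, in the slide's left-hand pocket (+y of the station)
- start_box: grey box, 85 x 75 x 45 mm high, bolted to the bench, with one round green push button on top. Origin: centre of its underside; z up. Which of the two boxes lies to the left or right changes from run to run
- start_top (a point): centre of the top of the green start button when it is up: 67 mm above the bench, cap 38 mm across, standing 10 mm proud of a black collar 54 mm across
- start (a joint): travel of the green start button in m: 0 = up, 0.006 = fully down. A spring lifts it again; fully down takes 5 N
- stop_box: grey box, 85 x 75 x 45 mm high, bolted to the bench, with one round red push button on top. Origin: centre of its underside; z up. Which of the two boxes lies to the left or right changes from run to run
- stop_top (a point): centre of the top of the red stop button when it is up: 67 mm above the bench, cap 38 mm across, standing 10 mm proud of a black collar 54 mm across
- stop (a joint): travel of the red stop button in m: 0 = up, 0.006 = fully down
- flask: bystander: amber corked flask, 84 mm across, 187 mm high, loose. Origin: centre of its underside, z up
- sample: bystander: a gold perfume bottle like the three on the slide, 27 mm across, 68 mm high, standing loose on the bench between the station and the button boxes. Origin: centre of its underside, z up
- beaker: bystander: empty white beaker, 70 mm across, 85 mm high, loose. Origin: centre of its underside, z up

How it is judged:
On the way, in this order (a step that is already met when the one before it is completed fails the run):
1. the slide is fully home (within 5 mm of its stop) with the three bottles upright in their pockets (x of shuttle in the frame of station above -0.005 m and z of shuttle in the frame of station below 0.018 m and angle between each of vial0, vial1, vial2's own z axis and vertical below 0.2 rad and z of each of vial0, vial1, vial2 in the frame of shuttle below 0.016 m), for 0.2 s.
2. the green start button is pushed down (more than 4.5 mm of its 6 mm) (value of joint start above 0.0045 m), for 0.05 s.
At the end, for the whole second after the job is handed in: the slide is home within 5 mm and flat on its base (not 6 mm up), its three bottles stand upright (within 0.2 rad), at rest and seated in their pockets (no more than 10 mm up), both buttons are up again, and flask, sample bottle and beaker stand within 30 mm of where they were (all of step 1 and value of joint each of start, stop below 0.001 m and linear speed of each of vial0, vial1, vial2 below 0.02 m/s and not (distance of flask from where it was at the start of the episode above 0.03 m) and not (angle between flask's own z axis and vertical above 0.35 rad) and not (distance of sample from where it was at the start of the episode above 0.03 m) and not (angle between sample's own z axis and vertical above 0.35 rad) and not (distance of beaker from where it was at the start of the episode above 0.03 m) and not (angle between beaker's own z axis and vertical above 0.35 rad)); the robot touches nothing.
It fails at once if the start button is pressed (more than 3 mm) while the slide is not home (value of joint start above 0.003 m and x of shuttle in the frame of station below -0.008 m).
It fails at once if the red stop button is pressed (more than 2 mm) (value of joint stop above 0.002 m).
It fails at once if the robot touches a bottle on the slide (contact force between any of the fingers, the arm and vial0 above 0.5 N or contact force between any of the fingers, the arm and vial1 above 0.5 N or contact force between any of the fingers, the arm and vial2 above 0.5 N).
It fails at once if the slide is lifted (6 mm) or tilted over 0.15 rad, or a bottle on it leaves its pocket (10 mm up) or tips over 0.35 rad (not (z of shuttle in the frame of station below 0.018 m) or angle between shuttle's own z axis and vertical above 0.15 rad or z of any of vial0, vial1, vial2 in the frame of shuttle above 0.016 m or angle between any of vial0, vial1, vial2's own z axis and vertical above 0.35 rad).
It fails at once if the flask, the sample bottle or the beaker is moved more than 30 mm or tipped (distance of any of flask, sample, beaker from where it was at the start of the episode above 0.03 m or angle between any of flask, sample, beaker's own z axis and vertical above 0.35 rad).
It also fails if it takes over 48 s, if anything falls off the work surface, if the arm or the gripper's body presses on something with over 40 N, if the wrist force passes 120 N, or if a joint passes its speed limit or range.

## Working session

There is one attempt and no reset: what is moved stays moved. The work goes in short steps, Python scripts to look and compute and a tool call to move; the robot and the scene stay as the last step left them, time stands still between calls to the robot, and variables do not carry over. Pictures are saved under pics/ and viewed, at most 10 in all, crops included, and the job is handed in when it is done.

Besides the shell and the picture viewer there is one more tool, called after "Request:" as name([rows], argument=value, ...), one row to a line, values as JSON. apply_moves: Moves the arm, as the interface text tells. Its arguments: {"type":"object","properties":{"plan":{"type":"array"},"force":{"type":"number"}},"required":["plan"]}

```bash
mkdir -p pics
cat > h.py <<'E'
from station import *
import numpy as np, cv2
def cast(name,uv,z,cal=None):
    c=calibration(name);K=c["camera_matrix"];K=np.array(K)
    s=np.linalg.solve(K,[uv[0],uv[1],1.])[:2]
    k=c["k1"];u=s.copy()
    for _ in range(20): u=s/(1+k*(u@u))
    d=np.array([u[0],u[1],1.])
    if "R" in c: R=np.array(c["R"]);o=-R.T@np.array(c["t"]);d=R.T@d
    else:
        from scipy.spatial.transform import Rotation as Ro
        st=sense();T=np.eye(4);T[:3,:3]=Ro.from_quat(st["tool_rot"]).as_matrix();T[:3,3]=st["tcp_pos"]
        M=T@np.array(c["mount"]);o=M[:3,3];d=M[:3,:3]@d
    return o+d*(z-o[2])/d[2]
def save(img,f): cv2.imwrite("pics/"+f,img[:,:,::-1])
E
python3 - <<'E'
from h import *
for n in("top","side"): save(snapshot(n),n+"0.png"); print(calibration(n))
print(sense())
E
```

```text
{'camera_matrix': array([[369.77338824,   0.        , 319.72190893],
       [  0.        , 369.77338824, 204.27792617],
       [  0.        ,   0.        ,   1.        ]]), 'k1': -0.0661663934957045, 'R': array([[ 7.40649426e-04, -9.99994726e-01,  3.16222137e-03],
       [-9.96157767e-01, -1.01472782e-03, -8.75709676e-02],
       [ 8.75737145e-02, -3.08521199e-03, -9.96153264e-01]]), 't': array([-0.05372071,  0.58769612,  0.98114794])}
{'camera_matrix': array([[400.26599082,   0.        , 321.07719726],
       [  0.        , 400.26599082, 203.51988936],
       [  0.        ,   0.        ,   1.        ]]), 'k1': -0.032370256776963736, 'R': array([[-0.99983726,  0.01763254, -0.00381448],
       [ 0.01585831,  0.75822654, -0.65179831],
       [-0.00860062, -0.65175272, -0.75838277]]), 't': array([0.5738308 , 0.0887173 , 0.85280395])}
{'t': 0.1, 'q': array([ 1.12449455e+00,  5.28387159e-01,  1.43376852e+00,  1.00115741e-05,
        1.18140300e+00, -1.78502427e-01]), 'qd': array([ 0.00205586, -0.00323335, -0.00121513,  0.00070069, -0.00068433,
       -0.00069742]), 'tau': array([-2.11417068e-04, -4.43302989e+01, -1.78585660e+01, -2.30447849e-04,
        3.94264338e-03,  2.66910920e-07]), 'tcp_pos': array([0.16504959, 0.60209988, 0.20592474]), 'tool_rot': array([ 1.33501739e-01,  9.91048091e-01, -9.34006768e-04, -3.06528399e-04]), 'force': array([ 0.6748335 , -0.64519031, -0.33367869]), 'ft_torque': array([0.05076294, 0.08896448, 0.00916019]), 'gripper_force': 0.0, 'finger_gap': 1.0008972373037033}
```

View pics/top0.png

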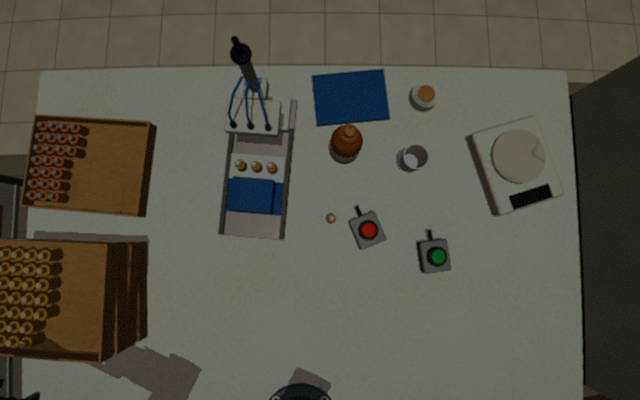

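View pics/side0.png

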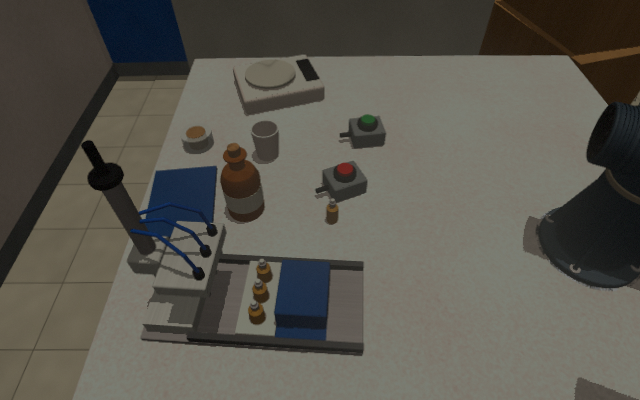

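The top view shows the slide with its blue block at about (250,195) and bottles at (240–271,166). The station column is at (241,52), the red button at (368,229) and the green at (437,256). The sample bottle is at (331,218), the flask at (347,142) and the beaker at (413,157). The side view agrees; the arm is clear of the scene.

```bash
cat > m.py <<'E'
from h import *
im=cv2.imread("pics/top0.png");hsv=cv2.cvtColor(im,cv2.COLOR_BGR2HSV)
def blob(mask,lo,hi):
    m=np.zeros_like(mask);m[lo[1]:hi[1],lo[0]:hi[0]]=mask[lo[1]:hi[1],lo[0]:hi[0]]
    c=max(cv2.findContours(m,0,2)[0],key=cv2.contourArea);return c
H,S,V=cv2.split(hsv)
for n,mk,lo,hi,z in(("red",((H<8)|(H>172))&(S>150),(345,210),(390,250),.067),("green",(H>45)&(H<85)&(S>120),(415,235),(460,275),.067),("sample",(H>8)&(H<28)&(S>90),(320,208),(342,228),.06),("v2",(H>8)&(H<28)&(S>90),(232,155),(248,175),.07),("v1",(H>8)&(H<28)&(S>90),(249,155),(263,175),.07),("v0",(H>8)&(H<28)&(S>90),(264,155),(280,175),.07)):
    c=blob(mk.astype(np.uint8)*255,lo,hi);(u,v),r=cv2.minEnclosingCircle(c);print(n,(u,v,r),cast("top",(u,v),z).round(4))
b=((H>100)&(H<125)&(S>130)).astype(np.uint8)
print("blue V hist",np.histogram(V[170:220,222:290][b[170:220,222:290]>0],bins=10))
big=cv2.resize(im[90:245,205:305],None,fx=5,fy=5,interpolation=cv2.INTER_CUBIC)
big=cv2.convertScaleAbs(big[150:,:],alpha=1.8);cv2.imwrite("pics/crop.png",big[25:625]);print(big.shape)
E
python3 m.py
```

```text
red (368.5, 229.5, 7.905794143676758) [ 0.5184 -0.18    0.067 ]
green (437.7631530761719, 256.0789489746094, 8.11501407623291) [ 0.4491 -0.3605  0.067 ]
sample (330.6428527832031, 218.0, 4.794339656829834) [ 0.5486 -0.0818  0.06  ]
v2 (240.4166717529297, 165.23333740234375, 5.421783924102783) [0.687  0.1561 0.07  ]
v1 (256.28570556640625, 166.2857208251953, 5.439936637878418) [0.6841 0.114  0.07  ]
v0 (271.5, 167.5, 5.522780418395996) [0.6808 0.0738 0.07  ]
blue V hist (array([  5,  21,  22,  22,  28,  39,  46, 141, 999, 476]), array([16., 22., 28., 34., 40., 46., 52., 58., 64., 70., 76.]))
(625, 500, 3)
```

View pics/crop.png

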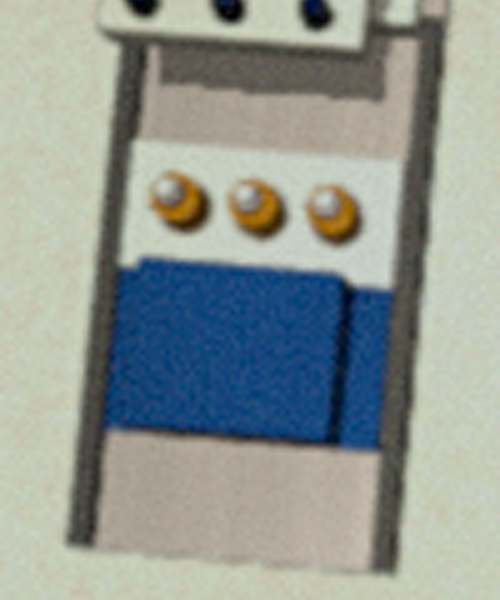

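The crop shows the slide turned slightly clockwise. The block's top corners are at about crop (140,262), (343,275) and (333,440), and the plate's front corners at (68,545) and (397,573), where crop/5 + (205,125) gives picture pixels.

Run:
```python
from h import *
P=lambda x,y:(205+(x+.5)/5-.5,125+(y+.5)/5-.5)
for n,p,z in(("BL",(140,262),.075),("BR",(343,275),.075),("FR",(333,438),.075),("plateFL",(68,545),.028),("plateFR",(397,573),.028),("flangeFR",(380,450),.024),("flangeFL",(103,428),.024),("railR far",(443,20),.028)):
    print(n,cast("top",P(*p),z).round(4))
for uv in((147,352),(147,240),(105,360),(0,357)):
    print(uv,[cast("top",uv,z)[:2].round(3) for z in(0,.1,.2)])
# station estimate
a=cast("top",P(68,545),.028);b=cast("top",P(397,573),.028)
y=(a-b)/np.linalg.norm(a-b);x=np.array([y[1],-y[0],0]);print("yaw plate",np.arctan2(x[1],x[0]),np.linalg.norm(a-b),"home",(a+b)/2+.14*x)
```

```text
BL [0.6548 0.1749 0.075 ]
BR [0.6479 0.0683 0.075 ]
FR [0.5627 0.0725 0.075 ]
plateFL [0.5075 0.222  0.028 ]
plateFR [0.4929 0.0431 0.028 ]
flangeFR [0.5596 0.0533 0.024 ]
flangeFL [0.5714 0.2052 0.024 ]
railR far [0.7983 0.0206 0.028 ]
(147, 352) [array([0.179, 0.424]), array([0.211, 0.378]), array([0.242, 0.332])]
(147, 240) [array([0.489, 0.432]), array([0.49 , 0.385]), array([0.491, 0.338])]
(105, 360) [array([0.154, 0.545]), array([0.187, 0.487]), array([0.221, 0.429])]
(0, 357) [array([0.147, 0.868]), array([0.181, 0.779]), array([0.216, 0.69 ])]
yaw plate -0.08135296923746377 0.17947754653404208 home [0.63971845 0.12116105 0.028     ]
```

Request:
apply_moves([
  [0,0,-0.03,0,0,-0.094,1],
  [0,0,-0.03,0,0,-0.094,1],
  [-0.009,-0.04,0,0,0,0,1],
  [-0.009,-0.04,0,0,0,0,1],
  [-0.009,-0.04,0,0,0,0,1],
  [-0.009,-0.04,0,0,0,0,1],
  [-0.009,-0.04,0,0,0,0,1],
  [-0.009,-0.04,0,0,0,0,1],
])

```text
t: 1.1
tcp_pos: [0.1998, 0.3577, 0.2666]
tool_rot: [0.04, 0.999, -0.0, -0.0]
force: [0.7, 0.2, -0.2]
finger_gap: 0.004
gripper_force: 0.0
```

Request:
apply_moves([
  [-0.04,-0.025,0,0,0,0,1],
  [-0.04,-0.025,0,0,0,0,1],
  [-0.04,-0.025,0,0,0,0,1],
  [-0.04,-0.025,0,0,0,0,1],
  [-0.04,-0.025,0,0,0,0,1],
  [-0.04,-0.025,0,0,0,0,1],
  [-0.04,-0.025,0,0,0,0,1],
  [0,0,0,0,0,0,1],
])

```text
t: 2.1
tcp_pos: [0.4679, 0.1605, 0.2664]
tool_rot: [0.042, 0.999, -0.0, 0.001]
force: [-0.9, -0.2, -0.4]
finger_gap: -0.003
gripper_force: 0.0
```

Request:
apply_moves([
  [-0.025,-0.013,0,0,0,0,1],
  [-0.025,-0.013,0,0,0,0,1],
  [0,0,0.045,0,0,0,1],
  [0,0,0.045,0,0,0,1],
  [0,0,0.045,0,0,0,1],
  [0,0,0.045,0,0,0,1],
  [0,0,0.04,0,0,0,1],
  [0,0,0,0,0,0,1],
])

```text
t: 3.1
tcp_pos: [0.5092, 0.1331, 0.0443]
tool_rot: [0.04, 0.999, -0.0, -0.004]
force: [-0.9, -1.0, -0.1]
finger_gap: -0.001
gripper_force: 0.0
```

Run:
```python
from h import *
a=snapshot("side")[180:380,120:400]; b=snapshot("top")[90:260,190:470]
a=cv2.resize(a,(560,400)); b=cv2.resize(b,None,fx=2,fy=2)[:200*1+140]
im=np.vstack([a,b])[:600]; save(cv2.convertScaleAbs(im,alpha=1.6),"pre.png"); print(sense()["tcp_pos"],sense()["force"])
```

```text
[0.51273976 0.13305769 0.04741314] [ 0.20162171 -0.04338978  0.96507941]
```

View pics/pre.png

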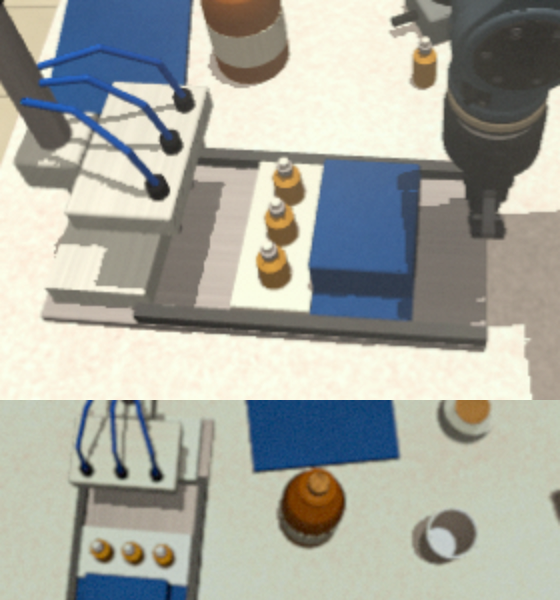

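Fingertips stand in front of the block at composite (487,225), centred on the pad, and nothing is disturbed. Next is a gentle push.

Request:
apply_moves([
  [-0.008,0,0,0,0,0,1],
  [-0.008,0,0,0,0,0,1],
  [-0.006,0,0,0,0,0,1],
  [-0.005,0,0,0,0,0,1],
  [-0.005,0,0,0,0,0,1],
  [-0.005,0,0,0,0,0,1],
  [-0.005,0,0,0,0,0,1],
  [-0.005,0,0,0,0,0,1],
])

```text
t: 4.2
tcp_pos: [0.5582, 0.1288, 0.0465]
tool_rot: [0.04, 0.999, -0.0, -0.002]
force: [-3.2, -0.1, 3.1]
finger_gap: -0.0
gripper_force: 1.6
```

Request:
apply_moves([
  [-0.005,0,0,0,0,0,1],
  [-0.005,0,0,0,0,0,1],
  [-0.005,0,0,0,0,0,1],
  [-0.005,0,0,0,0,0,1],
  [-0.005,0,0,0,0,0,1],
  [-0.005,0,0,0,0,0,1],
  [-0.005,0,0,0,0,0,1],
  [0,0,0,0,0,0,1],
])

```text
t: 5.2
tcp_pos: [0.5962, 0.1258, 0.047]
tool_rot: [0.04, 0.999, 0.0, 0.001]
force: [-0.4, -1.3, 0.2]
finger_gap: 0.004
gripper_force: 0.1
```

Request:
apply_moves([
  [-0.004,0,0,0,0,0,1],
  [-0.005,0,0,0,0,0,1],
  [-0.005,0,0,0,0,0,1],
  [-0.005,0,0,0,0,0,1],
  [-0.003,0,0,0,0,0,1],
  [-0.002,0,0,0,0,0,1],
  [0,0,0,0,0,0,1],
])

```text
t: 6.08
tcp_pos: [0.6191, 0.124, 0.0468]
tool_rot: [0.04, 0.999, -0.0, 0.0]
force: [-1.0, 0.4, 1.2]
finger_gap: -0.004
gripper_force: 0.9
```

Request:
apply_moves([
  [-0.002,0,0,0,0,0,1],
  [-0.002,0,0,0,0,0,1],
  [-0.002,0,0,0,0,0,1],
])

```text
t: 6.45
tcp_pos: [0.6247, 0.1236, 0.0468]
tool_rot: [0.04, 0.999, -0.0, -0.0]
force: [-3.4, -0.2, 1.1]
finger_gap: -0.002
gripper_force: 1.4
```

Request:
apply_moves([
  [-0.002,0,0,0,0,0,1],
  [-0.002,0,0,0,0,0,1],
])

```text
t: 6.7
tcp_pos: [0.6283, 0.1233, 0.0467]
tool_rot: [0.04, 0.999, 0.0, -0.001]
force: [-5.1, 0.3, 3.0]
finger_gap: -0.002
gripper_force: 2.7
```

Request:
apply_moves([
  [-0.002,0,0,0,0,0,1],
  [0,0,0,0,0,0,1],
])

```text
t: 6.95
tcp_pos: [0.6284, 0.1235, 0.0466]
tool_rot: [0.04, 0.999, 0.0, -0.002]
force: [-7.2, 0.2, 4.1]
finger_gap: -0.0
gripper_force: 3.2
```

Request:
apply_moves([
  [-0.002,0,0,0,0,0,1],
  [-0.002,0,0,0,0,0,1],
  [0,0,0,0,0,0,1],
])

```text
t: 7.32
tcp_pos: [0.6289, 0.1239, 0.0465]
tool_rot: [0.04, 0.999, 0.0, -0.006]
force: [-11.1, 3.2, 8.8]
finger_gap: -0.001
gripper_force: 5.9
```

Run:
```python
from h import *
a=snapshot("side")[180:380,120:400]; b=snapshot("top")[90:260,190:470]
im=np.vstack([cv2.resize(a,(560,400)),b[:,:].repeat(2,1)[:170]])
save(cv2.convertScaleAbs(im,alpha=1.6),"home.png"); print(sense()["tcp_pos"],sense()["force"])
```

```text
[0.62889193 0.12395198 0.04642415] [-12.01539516   3.40158169   8.21605319]
```

View pics/home.png

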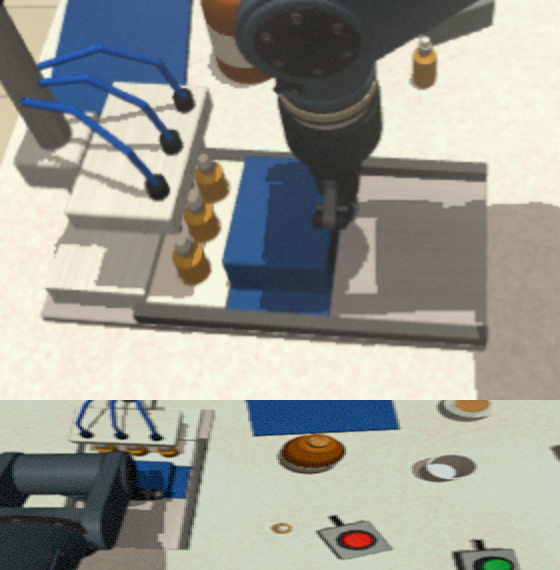

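Side view: the slide is up against the stop, with bottles upright at composite (190–212,175–260) under the head. Sample, flask and buttons are untouched. I'll back off, rise and check the distance.

Request:
apply_moves([
  [0.01,0,0,0,0,0,1],
  [0.03,0,0,0,0,0,1],
  [0.04,0,0,0,0,0,1],
  [0.04,0,-0.03,0,0,0,1],
  [0,0,-0.05,0,0,0,1],
  [0,0,-0.05,0,0,0,1],
  [0,-0.04,-0.02,0,0,0,1],
  [0,-0.04,0,0,0,0,1],
])

```text
t: 8.43
tcp_pos: [0.5121, 0.0515, 0.1997]
tool_rot: [0.039, 0.999, -0.001, 0.005]
force: [1.0, -0.2, 0.3]
finger_gap: -0.001
gripper_force: 0.0
```

Request:
apply_moves([
  [0,-0.05,0,0,0,0,1],
  [0,-0.05,0,0,0,0,1],
  [0,-0.05,0,0,0,0,1],
  [0,-0.05,0,0,0,0,1],
  [0,-0.05,0,0,0,0,1],
  [0,-0.05,0,0,0,0,1],
  [0,0,0,0,0,0,1],
])

```text
t: 9.3
tcp_pos: [0.4861, -0.2518, 0.1973]
tool_rot: [0.042, 0.999, -0.002, 0.002]
force: [0.3, -0.1, -0.6]
finger_gap: -0.0
gripper_force: 0.0
```

Run:
```python
from h import *
t=snapshot("top");w=snapshot("wrist");save(w,"wrist.png")
im=cv2.resize(t[100:260,205:305],None,fx=4,fy=4,interpolation=cv2.INTER_CUBIC)[:600];save(cv2.convertScaleAbs(im,alpha=1.8),"t2.png")
h=cv2.cvtColor(w,cv2.COLOR_RGB2HSV);m=((h[...,0]>45)&(h[...,0]<85)&(h[...,1]>120)).astype(np.uint8)*255
c=max(cv2.findContours(m,0,2)[0],key=cv2.contourArea);e=cv2.fitEllipse(c);print(e,cast("wrist",e[0],.067));s=sense();print(s["tcp_pos"],s["tool_rot"])
```

```text
((213.77818298339844, 154.62689208984375), (30.335866928100586, 34.05328369140625), 135.82452392578125) [ 0.4495426  -0.35860824  0.067     ]
[ 0.48505606 -0.24741084  0.19685745] [ 4.07328639e-02  9.99169689e-01 -4.17405529e-04  7.69817495e-04]
```

View pics/t2.png

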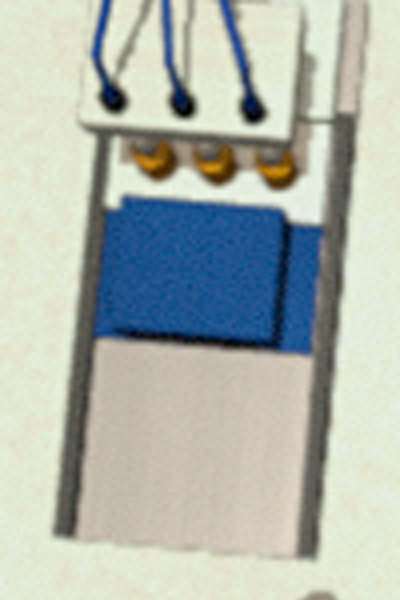

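View pics/wrist.png

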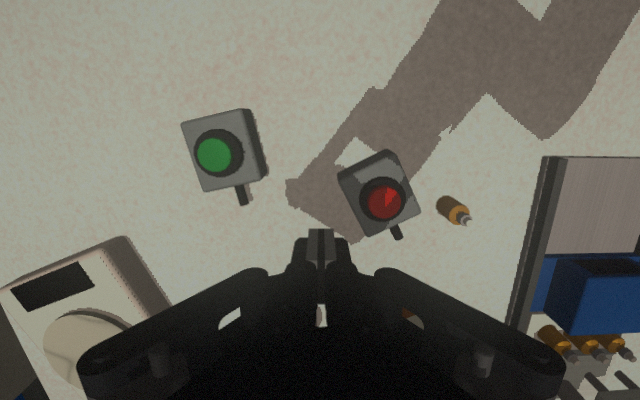

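The slide still looks home: the flange front runs from crop (95,337) to (312,353), and the plate front from (55,535) to (317,555). In the wrist picture, the green button is at (214,155) and red is clear of the tool at (383,200).

Run:
```python
from h import *
P=lambda x,y:(205+(x+.5)/4-.5,100+(y+.5)/4-.5)
f=(cast("top",P(95,337),.024)+cast("top",P(312,353),.024))/2
p=(cast("top",P(55,535),.02)+cast("top",P(317,555),.02))/2
print(f,p,np.linalg.norm((f-p)[:2]))
```

```text
[0.63846551 0.12332263 0.024     ] [0.50161197 0.13394198 0.02      ] 0.1372649367876765
```

The slide is home to within measurement error, and it met firm resistance at the expected spot. Moving over the green button.

Request:
apply_moves([
  [0.009,-0.038,0,0,0,0,1],
  [0.009,-0.038,0,0,0,0,1],
  [0.009,-0.038,0,0,0,0,1],
  [0,0,0.04,0,0,0,1],
  [0,0,0.04,0,0,0,1],
  [0,0,0.03,0,0,0,1],
  [0,0,0,0,0,0,1],
  [0,0,0,0,0,0,1],
])

```text
t: 10.4
tcp_pos: [0.4498, -0.3579, 0.0879]
tool_rot: [0.039, 0.999, -0.001, 0.001]
force: [-0.0, -0.7, 0.7]
finger_gap: -0.004
gripper_force: 0.0
```

Request:
apply_moves([
  [0,0,0.01,0,0,0,1],
  [0,0,0.008,0,0,0,1],
  [0,0,0.003,0,0,0,1],
  [0,0,0.003,0,0,0,1],
  [0,0,0.002,0,0,0,1],
  [0,0,0.001,0,0,0,1],
  [0,0,0,0,0,0,1],
])

```text
t: 11.28
tcp_pos: [0.4487, -0.358, 0.0598]
tool_rot: [0.04, 0.999, -0.0, 0.0]
force: [0.7, 1.0, 0.7]
finger_gap: -0.003
gripper_force: 0.0
```

Run:
```python
from h import *
c=snapshot("side")
for i in range(6):
    snapshot("side");s=sense();print(s["tcp_pos"].round(4),s["force"].round(2))
save(cv2.convertScaleAbs(cv2.resize(c[80:220,280:440],None,fx=4,fy=4),alpha=1.6),"btn.png")
```

```text
[ 0.4487 -0.358   0.0599] [-0.1  -0.13  0.24]
[ 0.4488 -0.358   0.0599] [-0.18 -0.2  -0.86]
[ 0.4487 -0.358   0.06  ] [-0.74  0.35 -0.5 ]
[ 0.4487 -0.358   0.0599] [ 0.33  0.59 -0.23]
[ 0.4487 -0.358   0.0599] [-0.39  0.92 -0.39]
[ 0.4487 -0.358   0.0599] [0.75 0.94 0.71]
```

View pics/btn.png

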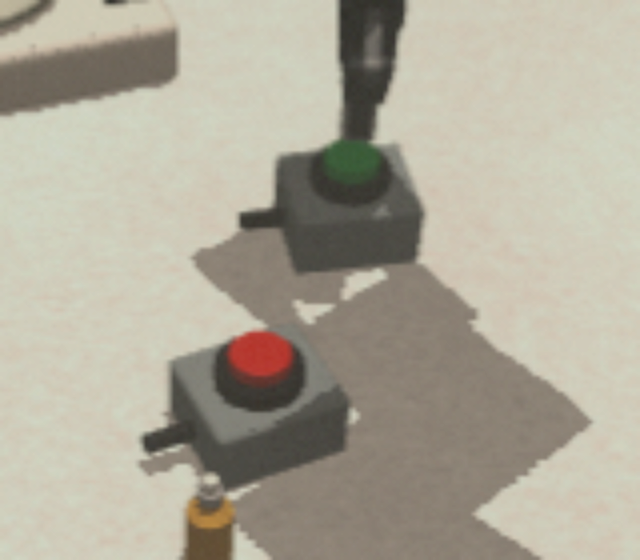

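The green cap at crop (352,162) is fully visible and the fingertip ends at its far edge (358,138), so the tip isn't on the cap. I'll compare the projections.

Run:
```python
from h import *
def proj(n,X):
    c=calibration(n);p=c["R"]@X+c["t"];s=p[:2]/p[2];s=s*(1+c["k1"]*(s@s));return (c["camera_matrix"]@[*s,1])[:2]
for f,n in(("side0.png","side"),("top0.png","top")):
    h=cv2.cvtColor(cv2.imread("pics/"+f),cv2.COLOR_BGR2HSV);m=((h[...,0]>45)&(h[...,0]<85)&(h[...,1]>120)).astype(np.uint8)*255
    c=max(cv2.findContours(m,0,2)[0],key=cv2.contourArea);e=cv2.fitEllipse(c);print(n,e,cast(n,e[0],.067),cast(n,e[0],.064))
t=sense()["tcp_pos"];u=proj("side",t);print(u,"crop",(u-[280,80])*4, proj("top",t))
for z in(.06,.07,.08,.1): print(z,cast("side",(280+358/4,80+138/4),z))
```

```text
side ((367.6423645019531, 118.67404174804688), (6.48537540435791, 11.46297836303711), 93.1672592163086) [ 0.44714715 -0.35760345  0.067     ] [ 0.44652575 -0.36152379  0.064     ]
top ((437.8915100097656, 256.12335205078125), (15.175128936767578, 15.471776008605957), 161.56471252441406) [ 0.44893821 -0.36083774  0.067     ] [ 0.44878036 -0.36180677  0.064     ]
[366.79787787 120.80313302] crop [347.19151148 163.21253207] [435.95859328 256.07621755]
0.06 [ 0.439109   -0.38444007  0.06      ]
0.07 [ 0.44128222 -0.37109875  0.07      ]
0.08 [ 0.44345543 -0.35775744  0.08      ]
0.1 [ 0.44780186 -0.33107481  0.1       ]
```

Run:
```python
from h import *
def proj(n,X):
    c=calibration(n);p=c["R"]@X+c["t"];s=p[:2]/p[2];s=s*(1+c["k1"]*(s@s));return (c["camera_matrix"]@[*s,1])[:2]
print(proj("side",[.5127,.133,.0474]),"seen",(120+487/2,180+237/2))
print(proj("side",[.6289,.124,.0464]),"seen",(120+335/2,180+228/2))
w=snapshot("wrist");t=snapshot("top")
a=cv2.resize(w[40:290,170:490],(640,500));save(cv2.convertScaleAbs(a,alpha=1.6),"w2.png")
```

```text
[355.96270677 295.32995772] seen (363.5, 298.5)
[292.14648623 292.27598303] seen (287.5, 294.0)
```

View pics/w2.png

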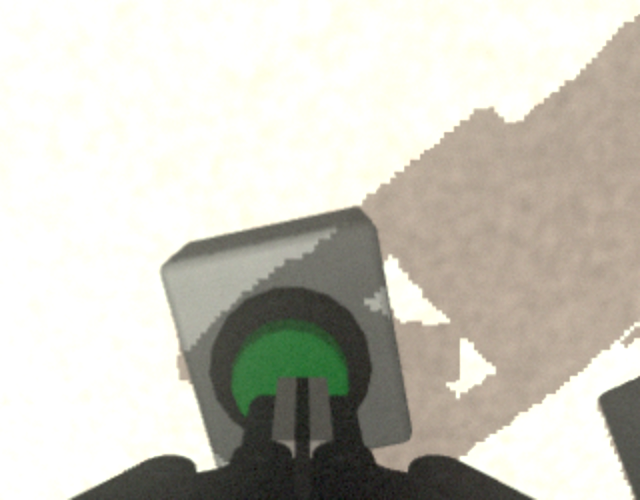

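Run:
```python
from h import *
from scipy.spatial.transform import Rotation as Ro
w=snapshot("wrist");s=sense();c=calibration("wrist");print(c["camera_matrix"][0,0],c["k1"],np.round(c["mount"],3).tolist())
T=np.eye(4);T[:3,:3]=Ro.from_quat(s["tool_rot"]).as_matrix();T[:3,3]=s["tcp_pos"];M=T@c["mount"]
def pw(X):
    p=(np.linalg.inv(M)@[*X,1])[:3];q=p[:2]/p[2];q=q*(1+c["k1"]*(q@q));return (c["camera_matrix"]@[*q,1])[:2].round(1)
g=lambda p:((p-[170,40])*2).round(0)
print("tcp",g(pw(s["tcp_pos"])))
b=np.array([.4488,-.3595])
for z in(.067,.061): print(z,[g(pw([*(b+.019*np.array(d)),z])) for d in((0,0),(1,0),(-1,0),(0,1),(0,-1))])
for z in (.045,): print("box",g(pw([*b,z])))
print(s["t"],s["q"].round(4))
h=cv2.cvtColor(snapshot("side"),cv2.COLOR_RGB2HSV);m=((h[...,0]>45)&(h[...,0]<85)&(h[...,1]>100)).astype(np.uint8)*255
k=max(cv2.findContours(m,0,2)[0],key=cv2.contourArea);print(cv2.boundingRect(k))
h=cv2.cvtColor(cv2.imread("pics/side0.png"),cv2.COLOR_BGR2HSV);m=((h[...,0]>45)&(h[...,0]<85)&(h[...,1]>100)).astype(np.uint8)*255
k=max(cv2.findContours(m,0,2)[0],key=cv2.contourArea);print(cv2.boundingRect(k))
```

```text
279.6741690265067 -0.036765676440994044 [[0.0, -0.96, -0.28, 0.071], [1.0, 0.0, -0.0, 0.001], [0.0, -0.28, 0.96, -0.167], [0.0, 0.0, 0.0, 1.0]]
tcp [299. 371.]
0.067 [array([294., 381.]), array([299., 435.]), array([289., 323.]), array([355., 376.]), array([233., 385.])]
0.061 [array([294., 373.]), array([299., 426.]), array([289., 317.]), array([353., 369.]), array([235., 377.])]
box [295. 355.]
11.775 [-0.868   0.6657  1.6802 -0.      0.7956 -2.359 ]
(369, 117, 3, 5)
(361, 115, 14, 8)
```

Wrist view: the tip at (303,377) lies over the cap's centre, near (294,378). The force is still zero, so I'll keep going down in small steps while watching it.

Request:
apply_moves([
  [0,0,0.002,0,0,0,1],
  [0,0,0.002,0,0,0,1],
  [0,0,0,0,0,0,1],
])

```text
t: 12.2
tcp_pos: [0.4485, -0.3578, 0.0556]
tool_rot: [0.04, 0.999, 0.0, -0.0]
force: [-1.4, -0.7, 0.5]
finger_gap: 0.001
gripper_force: 0.0
```

Request:
apply_moves([
  [0,0,0.002,0,0,0,1],
  [0,0,0.002,0,0,0,1],
  [0,0,0,0,0,0,1],
])

```text
t: 12.58
tcp_pos: [0.4486, -0.3578, 0.0516]
tool_rot: [0.04, 0.999, 0.0, -0.0]
force: [0.6, -0.5, -0.1]
finger_gap: -0.0
gripper_force: 0.0
```

Request:
apply_moves([
  [0,0,0.002,0,0,0,1],
  [0,0,0,0,0,0,1],
])

```text
t: 12.82
tcp_pos: [0.4486, -0.3578, 0.0497]
tool_rot: [0.04, 0.999, 0.0, -0.0]
force: [-0.3, 0.9, -0.1]
finger_gap: -0.0
gripper_force: 0.0
```

Run:
```python
from h import *
c=snapshot("side");s=sense();print(s["tcp_pos"],s["force"])
save(cv2.convertScaleAbs(cv2.resize(c[80:160,320:420],None,fx=6,fy=6,interpolation=cv2.INTER_CUBIC),alpha=2.2),"btn2.png")
```

```text
[ 0.44864085 -0.35787595  0.04974579] [ 0.35110679 -0.27046556  0.74181235]
```

View pics/btn2.png

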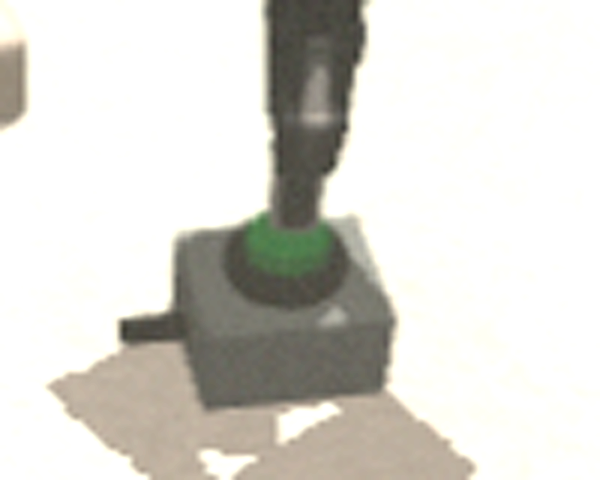

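The tip now sits at crop (295,230), at the cap's top centre, about to touch. The reported height reads about 18 mm low here, so I'll keep stepping down on force.

Request:
apply_moves([
  [0,0,0.002,0,0,0,1],
  [0,0,0,0,0,0,1],
])

```text
t: 13.12
tcp_pos: [0.4486, -0.3579, 0.0477]
tool_rot: [0.04, 0.999, 0.0, -0.0]
force: [-0.3, -0.4, -0.3]
finger_gap: -0.0
gripper_force: 0.0
```

Request:
apply_moves([
  [0,0,0.002,0,0,0,1],
  [0,0,0,0,0,0,1],
])

```text
t: 13.38
tcp_pos: [0.4486, -0.3578, 0.0457]
tool_rot: [0.04, 0.999, 0.0, -0.0]
force: [-0.3, 0.3, -0.7]
finger_gap: 0.003
gripper_force: 0.0
```

Request:
apply_moves([
  [0,0,0.002,0,0,0,1],
  [0,0,0,0,0,0,1],
])

```text
t: 13.62
tcp_pos: [0.4486, -0.3578, 0.0436]
tool_rot: [0.04, 0.999, 0.0, -0.0]
force: [-0.1, -0.3, 0.3]
finger_gap: 0.001
gripper_force: 0.0
```

Request:
apply_moves([
  [0,0,0.002,0,0,0,1],
  [0,0,0,0,0,0,1],
])

```text
t: 13.88
tcp_pos: [0.4488, -0.358, 0.0419]
tool_rot: [0.04, 0.999, -0.0, 0.0]
force: [0.1, -0.5, 1.2]
finger_gap: 0.003
gripper_force: 0.9
```

Run:
```python
from h import *
F=[]
for i in range(6): snapshot("side"); F.append(sense()["force"])
s=sense();print(s["tcp_pos"],np.mean(F,0))
c=snapshot("side")[105:135,352:385]
# ascii: g = green, # = dark, . = other
h=cv2.cvtColor(c,cv2.COLOR_RGB2HSV)
for r in h: print("".join("g" if 45<p[0]<85 and p[1]>90 and p[2]>25 else "#" if p[2]<45 else "." for p in r))
```

```text
[ 0.44875811 -0.35806811  0.04193581] [-6.99285107e-04  5.14684672e-02  1.63056925e+00]
..............##########.........
..............##########.........
..............##########.........
..............##########.........
..............##########.........
..............#########..........
..............########...........
...............#####.............
...............#####.............
...............#####.............
...............#####.............
...............#####.............
..........gg..######.............
...........g...#####.............
.......##.gg..#####....#.........
......###.gg...........##........
......###..gg........g.##........
.....#####..ggg.ggggg..###.......
.....#####....g.gg....####.......
......#####..........#####.......
......#######......#######.......
......###################........
.......##################........
.......#################.........
.........##############..........
...........##########............
...............##................
.................................
.................................
.................................
```

Contact: 1.6 N upward. I'll press through the travel.

Request:
apply_moves([
  [0,0,0.002,0,0,0,1],
  [0,0,0.002,0,0,0,1],
  [0,0,0,0,0,0,1],
])

```text
t: 14.6
tcp_pos: [0.4488, -0.3581, 0.0379]
tool_rot: [0.04, 0.999, -0.0, 0.0]
force: [0.3, -0.0, 3.5]
finger_gap: -0.0
gripper_force: 2.0
```

Request:
apply_moves([
  [0,0,0.002,0,0,0,1],
  [0,0,0.001,0,0,0,1],
  [0,0,0,0,0,0,1],
])

```text
t: 14.98
tcp_pos: [0.4488, -0.3581, 0.0364]
tool_rot: [0.04, 0.999, -0.0, 0.0]
force: [-1.0, 1.8, 13.7]
finger_gap: -0.0
gripper_force: 7.1
```

The force jumped to 13.7 N after 6 mm of travel, so the button is fully down. Releasing.

Request:
apply_moves([
  [0,0,0,0,0,0,1],
  [0,0,-0.01,0,0,0,1],
  [0,0,-0.03,0,0,0,1],
  [0,0,-0.05,0,0,0,1],
  [0,0,-0.05,0,0,0,1],
  [0,0,-0.03,0,0,0,1],
  [0,0,0,0,0,0,1],
  [0,0,0,0,0,0,1],
])

```text
t: 15.98
tcp_pos: [0.4478, -0.357, 0.2033]
tool_rot: [0.04, 0.999, 0.001, -0.001]
force: [0.2, -0.2, -0.7]
finger_gap: -0.001
gripper_force: 0.0
```

Run:
```python
from h import *
def show(im,n):
    h=cv2.cvtColor(im,cv2.COLOR_RGB2HSV);H,S=h[...,0],h[...,1]
    for nm,m in(("green",(H>45)&(H<85)&(S>110)),("red",((H<8)|(H>172))&(S>150)),("gold",(H>8)&(H<28)&(S>90))):
        m=m.astype(np.uint8)*255
        if nm=="gold" : m[:,:190 if n=="side" else 225]=0; m[:130]=0; m[:,450:]=0
        print(n,nm,[(cv2.boundingRect(c)) for c in cv2.findContours(m,0,2)[0] if cv2.contourArea(c)>12 and cv2.boundingRect(c)[0]>200])
for n in("side","top"):
    show(cv2.imread(f"pics/{n}0.png")[:,:,::-1].copy(),n); show(snapshot(n),n)
s=sense();print(s["tcp_pos"],s["force"])
```

```text
side green [(362, 115, 13, 8)]
side red [(337, 163, 16, 11)]
side gold [(248, 263, 24, 61), (327, 205, 11, 19), (228, 202, 36, 20), (221, 143, 39, 56)]
side green []
side red [(337, 163, 16, 11)]
side gold [(206, 261, 28, 62), (327, 205, 11, 19), (228, 202, 36, 20), (221, 143, 39, 56)]
top green [(430, 248, 16, 17)]
top red [(361, 222, 16, 16)]
top gold [(326, 214, 10, 9), (267, 162, 10, 12), (251, 161, 11, 11), (235, 160, 11, 11), (331, 130, 31, 29)]
top green [(430, 248, 16, 17)]
top red [(361, 222, 16, 16)]
top gold [(326, 214, 10, 9), (268, 137, 11, 10), (253, 136, 12, 10), (238, 135, 12, 10), (331, 130, 31, 28)]
[ 0.44769349 -0.35689976  0.20277806] [ 0.47770075 -0.97422473  0.80159873]
```

```bash
python3 -c "
from station import *
print(sign_off())"
```

```text
the job is handed in; nothing more can be done
None
```

I pushed the slide home until it met firm resistance at its stop, then pressed the green start button through its full travel and released it. The last pictures show the three bottles still in line on the slide, and the red button, flask and sample bottle where they were. I did not re-check the beaker at the end, and I handed the job in without seeing the verdict.

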